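# Set out the safety cabinet for a dilution run

## Robot

A 6-joint arm with a two-finger parallel gripper is mounted at the origin on the work surface. World frame = base frame: x ahead of the robot, y to its left, z up, the work surface at z = 0. Lengths are in mm, angles in rad, forces in N, time in s.
With the tool pointing down it reaches from about 375 to 900 mm from the base axis. Payload 3.1 kg.
Tool frame: the origin (TCP) lies at the very end of the fingers, on their centre line; the grasp point (between the pads) lies 19 mm behind it; z points along the fingers, y is the line along which they close (so a half turn about z gives the same grasp; the last joint's range is limited). The gripper opens to 87 mm and grips with 3 to 60 N. Pads are 19 mm wide; open, the fingers measure 117 mm over their backs; the gripper's body (75 mm by 190 mm) begins 51 mm behind the grasp point.
Start: joints at [0.996, 0.527, 1.433, -0, 1.181, -0.178], TCP at [241.501, 576.432, 222.548] pointing down, gripper open.
Joint ranges: [-3.08, 3.08], [-0.75, 2.2], [0.22, 2.44], [-1.43, 4.57], [0, 2.65], [-2.85, 2.85]. Speed limits (rad/s): [2.79, 2.79, 3.14, 3.14, 3.14, 3.14].

## Interface

Orientations are given as a 3x3 rotation matrix whose columns are the frame's x, y, z axes.
In Python, from plant import sensors, vision, robot, search_frame, cut_out gives the robot as it stands.
- The arm moves only by the shell command python3 -m inch 'ROWS' [FORCE]. ROWS is a JSON object of lists of equal length, an entry for each row: "offset": the shift along the tool's x, y, z in units of 0.4 m (1.0 is 0.4 m), a list of three; "delta_rot": the turn, a rotation vector about the tool's x, y, z in units of 45 degrees (1.0 is 45 degrees), a list of three; "grip": the opening, from -1 (shut) to 1 (fully open), so that 0 is half open. In form: {"offset": [[dx, dy, dz], ...], "delta_rot": [[rx, ry, rz], ...], "grip": [grip, ...]}. A call has 1 to 20 rows; each row is the pose to reach, as a shift and turn from the pose commanded when the call began, along the tool's axes at that moment; what a row does not reach only later rows make up. A row lasts 1/8 s, in which the tool goes at most 62.5 mm and 10.7 degrees, less where a joint would pass 70% of its speed; a pose out of reach is approached as far as the arm can. A call with a number of a shift or a turn outside -1 to 1 is refused whole. A call with a gripper value outside its range is refused whole. The fingers move at their own pace and stop on an object; FORCE is the grip in N (left out, the last holds). Time passes only in rows, so rows that repeat a pose let the fingers close. It gives the time, the measured TCP pose, the force, the opening and the grip force at its end, in the units of the state.
- sensors.get_state(): the state, without advancing time (a new reading comes with each control period).
- vision.snapshot(name): name is "scene" or "top" or "wrist"; returns the picture (480x640x3 uint8, red, green, blue); there is no depth.
- vision.camera_params(name): a dict with "camera_matrix" (3x3 intrinsics, pixels), "distortion" ([k1, k2, p1, p2, k3] as OpenCV has them; the pictures are not rectified), "extrinsics" (4x4, takes a point from world to camera coordinates). Camera axes: x right, y down, z forward; pixel columns grow to the right and rows downward; lengths in mm; the calibration is good to about 2 mm. A picture is of the moment at which its call begins: read the wrist's pose just before it. camera_params takes no time and is no camera call; for the wrist camera it gives the pose at the moment of the call.
- robot.close_job(): hands the job in; it is judged then, once.
Trained networks look in the newest picture that a camera, given by its name, has taken for a name from the list of things; names that differ only in an ending like _2 or _b are one class to them, and where a whole thing is asked for, a point or a joint stands for the part that bears it (a point fixed in the world has none). Each returns a list of dicts, best first, with "score" (0 to 1); they miss things now and then, are a little off and sometimes report something else, mostly with a low value. They report only what shows in the picture. A call takes as long as a camera call.
- search_frame(query, camera): "rect" ([left, top, right, bottom] in pixels, round what is visible of it).
- cut_out(query, camera): "region" (480x640 bool, what is visible of it) and "rect" ([left, top, right, bottom] in pixels, round what is visible of it).
The state is a dict: "t": time; "joint_positions": joint angles; "dq": joint speeds; "joint_efforts": joint torques, N m; "position": TCP position; "tcp_rot": TCP orientation; "ft_force": force on the tool from outside, world axes, zero at the start; "wrist_torque": the same for the moment, N m; "opening": finger opening in mm; "grip_force": force on a finger pad.
Only numpy, scipy, OpenCV 4.12 (cv2) and the standard library are available. Lean on these libraries where they do the work, as an engineer would, in place of code of your own. Each camera call takes 0.05 s, during which the arm holds its last target. There are 200 camera calls.

## Task

Set out the cabinet for a dilution run: stand the small capped bottle upright on the middle of the stirrer's plate, and put the reagent trough in the gap between the tube rack and the open tip box, midway, lengthwise parallel to them and with its middle in line with theirs. On the arm's side of the tip box stand the beaker upright, centred on the box's end, and on the arm's side of the tube rack lay the pen crosswise, centred on the rack's end; leave 30 mm of clear bench between each and the box or rack behind it. The bottle is glass, so set it down without dropping it, and leave the big bottle and the closed tip box where they are.

Things in the scene. Friction and masses are not known exactly. Their poses are not given: they have to be found in the camera images.
- tube_rack: Green 96-place tube rack, fixed to the bench, 127 mm long (its x), 86 mm wide (its y), 43 mm high with the white-capped tubes standing in some of its rows. Origin: centre of its underside; x points away from the arm, so its -x end is the end towards the arm. It stands beside the tip box, on either side of it from start to start, parallel to it and level with it, their centres 212 mm apart along y (the clear gap is 127.5 mm).
- tip_box: Open pipette-tip box, fixed to the bench: grey base with a black deck holding rows of white tips (two rows used up), no lid, 122 mm long (its x), 83 mm wide (its y), 51 mm high. Origin: centre of its underside; x points away from the arm, so its -x end is the end towards the arm.
- stirrer_plate (a point): Compact white magnetic stirrer, fixed to the bench: housing 130 mm by 110 mm, with a round flat aluminium plate of 100 mm diameter on top and a small black knob (top at 50 mm) at its front. The point is the centre of the plate's top surface, 50 mm above the bench; z up.
- trough_center (a point): White V-shaped reagent trough, open on top, loose and empty, 110 mm long (its x; two thin end lips add 4 mm each), 44 mm wide (its y), 30 mm high, with upright outer walls 3 mm thick. The point is its centre, 15 mm above its underside; z up.
- bottle_center (a point): Small amber glass bottle with a blue screw cap, loose: straight body of 46 mm diameter up to 50 mm, then a shoulder and the cap of 35 mm diameter from 61 mm to the top at 80 mm. The point is its centre, 40 mm above its underside; z up.
- beaker_center (a point): Plain whitish plastic beaker, open on top, loose, straight, 56 mm outer diameter, 72 mm high, wall 3 mm, with a small spout at its rim. The point is its centre, 36 mm above its underside; z up.
- pen_center (a point): Black marker pen with rounded-square barrel, lying on the bench, loose, 135 mm long (its x, the cap at +x), 14 mm thick and wide (clip on top 2 mm more). The point is its centre, 7 mm above the bench; z up.
- stock_bottle: Bystander: big amber bottle with blue cap, loose, 70 mm diameter, 138 mm high. Origin: centre of its underside.
- closed_tip_box: Bystander: tip box with its bluish lid closed, loose, 83 mm (x) by 122 mm (y), 90 mm high. Origin: centre of its underside.

How it is judged:
By the outcome, as a careful person would: the job done as asked, in the order asked, and still so for the second after the job is handed in, with the robot touching nothing.
It also fails if it takes over 120 s, if anything falls off the work surface, if the arm or the gripper's body presses on something with over 40 N, if the wrist force passes 120 N, or if a joint passes its speed limit or range.

## Working session

There is one attempt and no reset: what is moved stays moved. The work goes in short steps, Python scripts to look and compute and a shell command to move; the robot and the scene stay as the last step left them, time stands still between calls to the robot, and variables do not carry over. Pictures are saved under pics/ and viewed, at most 14 in all, crops included, and the job is handed in when it is done.

```bash
ls; mkdir -p pics; cat > h.py <<'E'
import numpy as np, cv2
from plant import sensors, vision, robot, search_frame, cut_out
def snap(c,fn=None):
    P=vision.camera_params(c); im=vision.snapshot(c)
    if fn: cv2.imwrite('pics/'+fn,im[:,:,::-1])
    return im,P
def ray(P,uv):
    K=np.array(P['camera_matrix']);d=np.array(P['distortion']);E=np.array(P['extrinsics'])
    n=cv2.undistortPoints(np.array(uv,float).reshape(-1,1,2),K,d).reshape(-1,2)
    R=E[:3,:3];c=-R.T@E[:3,3]
    return c,(np.c_[n,np.ones(len(n))])@R
def atz(P,uv,z):
    c,D=ray(P,uv); return c+D*((z-c[2])/D[:,2])[:,None]
def proj(P,X):
    E=np.array(P['extrinsics']);
    return cv2.projectPoints(np.array(X,float).reshape(-1,1,3),cv2.Rodrigues(E[:3,:3])[0],E[:3,3],np.array(P['camera_matrix']),np.array(P['distortion']))[0].reshape(-1,2)
def rot2(mask):
    cs=max(cv2.findContours(mask.astype(np.uint8),0,1)[0],key=cv2.contourArea); return cs.reshape(-1,2)
E
python3 - <<'E'
from h import *
for c in ['top','scene']:
    im,P=snap(c,c+'0.png'); E=np.array(P['extrinsics']); print(c,(-E[:3,:3].T@E[:3,3]).round())
    for n in ['tube_rack','tip_box','stirrer_plate','trough_center','bottle_center','beaker_center','pen_center','stock_bottle','closed_tip_box']:
        r=search_frame(n,c)
        print(n,[(round(a['score'],2),np.round(a['rect']).tolist(),atz(P,[[(a['rect'][0]+a['rect'][2])/2,(a['rect'][1]+a['rect'][3])/2]],30)[0].round().tolist()) for a in r[:3]])
print(sensors.get_state())
E
```

```text
pics
top [ 397.   16. 1344.]
tube_rack [(0.89, [272.0, 211.0, 310.0, 264.0], [586.0, 93.0, 30.0])]
tip_box []
stirrer_plate [(0.69, [119.0, 260.0, 172.0, 321.0], [471.0, 429.0, 30.0])]
trough_center [(0.7, [504.0, 231.0, 535.0, 284.0], [526.0, -436.0, 30.0])]
bottle_center [(0.66, [438.0, 207.0, 461.0, 226.0], [626.0, -281.0, 30.0])]
beaker_center [(0.65, [185.0, 317.0, 216.0, 342.0], [379.0, 302.0, 30.0])]
pen_center [(0.69, [448.0, 279.0, 457.0, 338.0], [412.0, -275.0, 30.0]), (0.34, [184.0, 320.0, 216.0, 341.0], [377.0, 303.0, 30.0])]
stock_bottle [(0.92, [267.0, 134.0, 302.0, 175.0], [785.0, 105.0, 30.0]), (0.66, [362.0, 205.0, 397.0, 262.0], [590.0, -114.0, 30.0])]
closed_tip_box [(0.71, [328.0, 126.0, 382.0, 174.0], [792.0, -64.0, 30.0])]
scene [1184.  170. 1049.]
tube_rack [(0.92, [335.0, 234.0, 388.0, 295.0], [606.0, 98.0, 30.0])]
tip_box [(0.85, [242.0, 207.0, 297.0, 270.0], [593.0, -112.0, 30.0])]
stirrer_plate [(0.67, [497.0, 219.0, 550.0, 283.0], [483.0, 431.0, 30.0])]
trough_center [(0.67, [136.0, 165.0, 168.0, 211.0], [532.0, -422.0, 30.0])]
bottle_center [(0.92, [181.0
[... 537 characters left out ...]
78532743e-01]), 'dq': array([ 1.04393883e-03, -6.23879699e-04,  8.45069903e-05, -7.21373549e-04,
       -9.52750282e-04, -1.40568084e-03]), 'joint_efforts': array([-3.58052557e-05, -4.40024292e+01, -1.76989031e+01,  6.32377574e-02,
        5.02880313e-02, -1.86265186e-05]), 'position': array([241.50856463, 576.45126008, 222.55206303]), 'tcp_rot': array([[-9.22316649e-01,  3.86434986e-01,  1.11545999e-05],
       [ 3.86434986e-01,  9.22316649e-01,  3.08059034e-05],
       [ 1.61640561e-06,  3.27233252e-05, -9.99999999e-01]]), 'ft_force': array([0.48033666, 0.82798311, 0.06956054]), 'wrist_torque': array([ 0.01662858, -0.03544889, -0.00047459]), 'grip_force': 0.0, 'opening': 87.13793282592216}
```

View pics/top0.png

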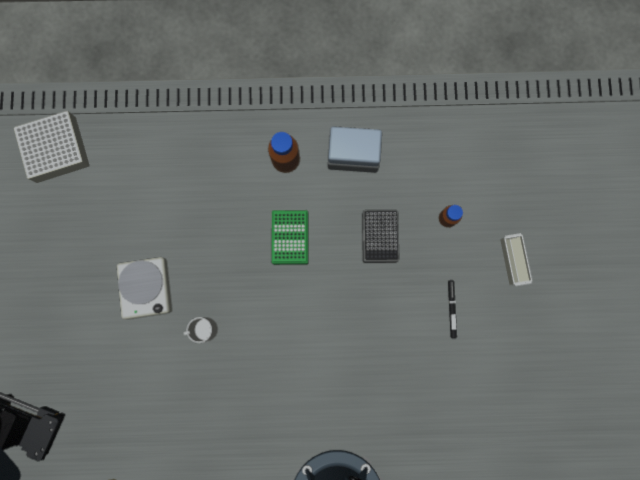

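View pics/scene0.png

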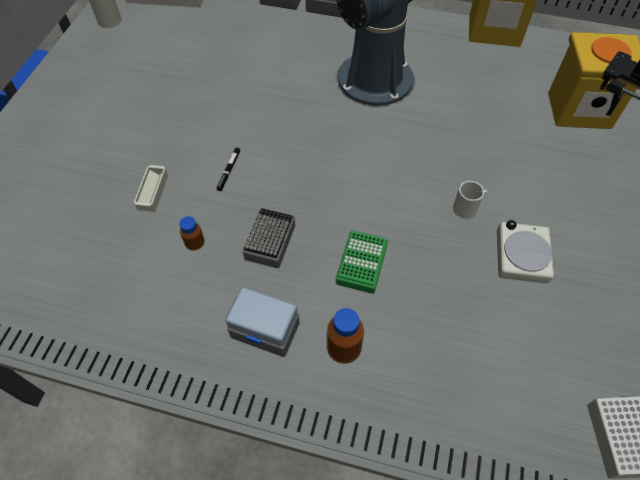

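The top picture shows the stirrer at (145,288), beaker at (200,330) with its spout towards +y, and rack at (290,237). The tip box is at (380,236), bottle at (452,215), pen at (452,309) and trough at (518,260). The scene view agrees.

```bash
cat >> h.py <<'E'
def go(pos,yaw,s=None):
    "offset and delta_rot (interface units) from present pose to TCP pos, pointing down, tool-y at yaw deg (mod 180 nearest)"
    s=s or sensors.get_state(); R=np.array(s['tcp_rot']); p=np.array(s['position'])
    cur=np.degrees(np.arctan2(R[1,1],R[0,1]))
    j1=np.degrees(np.arctan2(pos[1],pos[0]))
    c=[y for y in (yaw,yaw+180,yaw-180) if abs(((j1-y+180)%360)-180)<155]
    d=min([((y-cur+180)%360)-180 for y in c],key=abs)
    o=R.T@(np.array(pos)-p)/400
    print('cur',p.round(1),'yaw',cur.round(1),'-> offset',o.round(4).tolist(),'rz',round(-d/45,4),'dist',np.linalg.norm(o*400).round())
E
python3 - <<'E'
from h import *
P=vision.camera_params('wrist');E=np.array(P['extrinsics']);s=sensors.get_state();R=s['tcp_rot']
c=-E[:3,:3].T@E[:3,3]; print('cam in tool',(R.T@(c-s['position'])).round(1)); print((E[:3,:3]@R).round(2)); print(P['camera_matrix'])
P=vision.camera_params('top')
go([440,400,330],90)
go([560,0,380],90)
E
```

```text
cam in tool [  78.4   -0.9 -162.8]
[[ 0.    1.   -0.  ]
 [-0.96  0.   -0.29]
 [-0.29  0.    0.96]]
[[356.76268167   0.         314.69860015]
 [  0.         356.76268167 239.78607745]
 [  0.           0.           1.        ]]
cur [241.5 576.5 222.6] yaw 67.3 -> offset [-0.6281, -0.2151, -0.2686] rz -0.5052 dist 286.0
cur [241.5 576.5 222.6] yaw 67.3 -> offset [-1.2913, -1.0215, -0.3937] rz -0.5052 dist 677.0
```

```bash
python3 -m inch '{"offset":[[-0.12,-0.04,-0.03],[-0.24,-0.08,-0.05],[-0.36,-0.12,-0.08],[-0.48,-0.17,-0.10],[-0.60,-0.21,-0.10],[-0.64,-0.24,-0.10],[-0.64,-0.24,-0.10],[-0.64,-0.24,-0.10]],"delta_rot":[[0,0,-0.1],[0,0,-0.2],[0,0,-0.3],[0,0,-0.4],[0,0,-0.505],[0,0,-0.505],[0,0,-0.505],[0,0,-0.505]],"grip":[1,1,1,1,1,1,1,1]}'
python3 - <<'E'
from h import *
im,P=snap('wrist','w1.png')
for n,z in [('stirrer_plate',50),('beaker_center',36)]:
    for a in cut_out(n,'wrist')[:2]:
        r=a['rect'];print(n,a['score'],r); np.save(n,a['region'])
go([560,0,300],90); go([560,-20,300],90)
E
```

```text
t: 2.0
position: [439.3, 389.8, 262.4]
tcp_rot: [[-1.0, -0.0, -0.001], [-0.0, 1.0, 0.0], [0.001, 0.0, -1.0]]
ft_force: [0.3, 0.3, 0.6]
opening: 87.0
grip_force: 0.0
stirrer_plate 0.95 [298.2, 176.4, 403.8, 297.8]
beaker_center 0.57 [190.1, 124.2, 256.1, 181.3]
cur [439.3 390.1 262.5] yaw 90.1 -> offset [-0.2999, -0.9758, -0.094] rz 0.0023 dist 410.0
cur [439.3 390.1 262.5] yaw 90.1 -> offset [-0.2998, -1.0258, -0.094] rz 0.0023 dist 429.0
```

View pics/w1.png

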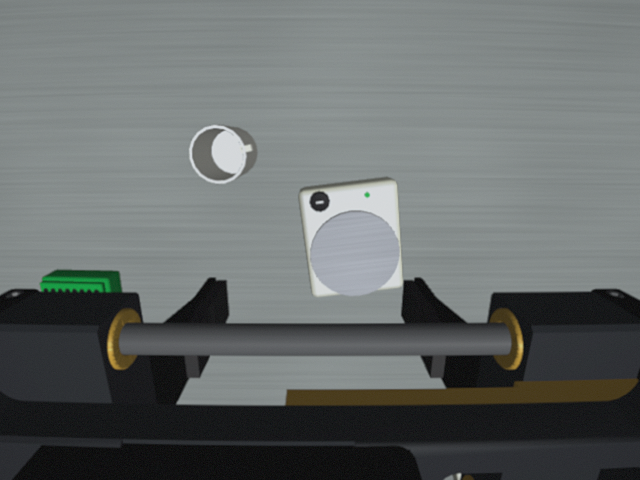

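The wrist view shows the plate centred near (355,253) with the knob at (319,201). The beaker rim is centred near (218,154) with its spout at (250,148), pointing +y.

```bash
python3 -m inch '{"offset":[[-0.04,-0.12,-0.02],[-0.08,-0.24,-0.04],[-0.12,-0.36,-0.06],[-0.16,-0.48,-0.08],[-0.20,-0.60,-0.09],[-0.24,-0.72,-0.09],[-0.27,-0.84,-0.09],[-0.2,-0.95,-0.09],[-0.2,-1.0,-0.09],[-0.2,-1.0,-0.09],[-0.2,-1.0,-0.09]],"delta_rot":[[0,0,0],[0,0,0],[0,0,0],[0,0,0],[0,0,0],[0,0,0],[0,0,0],[0,0,0],[0,0,0],[0,0,0],[0,0,0]],"grip":[1,1,1,1,1,1,1,1,1,1,1]}'
python3 - <<'E'
from h import *
P=None
im=cv2.imread('pics/w1.png').astype(int)
m=np.load('stirrer_plate.npy'); d=(im[:,:,0]-im[:,:,2]); print(d[253,355],d[220,390] if 1 else 0,d[190,380])
b=((d>(d[253,355]+d[190,380])/2)&m).astype(np.uint8); b=cv2.morphologyEx(b,cv2.MORPH_OPEN,np.ones((5,5)))
e=cv2.fitEllipse(cv2.convexHull(rot2(b))); print('plate',e)
# wrist camera pose at w1: reconstruct from tool pose
s=sensors.get_state()
P=vision.camera_params('wrist');E=np.array(P['extrinsics'])
T=np.eye(4);T[:3,:3]=s['tcp_rot'];T[:3,3]=s['position']; C=E@T   # tool->cam
T1=np.eye(4);T1[:3,:3]=[[-1,-.0015,-.001],[-.0015,1,0],[.001,0,-1]];T1[:3,3]=[439.3,390.1,262.5]
P1=dict(P);P1['extrinsics']=C@np.linalg.inv(T1)
print('plate',atz(P1,[e[0]],50)); print('beaker',atz(P1,[[218,154.5]],72), 'spout',atz(P1,[[250,148]],72))
im,P=snap('wrist','w2.png')
for n in ['tube_rack','tip_box']:
    for a in cut_out(n,'wrist')[:2]:
        r=cv2.minAreaRect(rot2(a['region']));print(n,a['score'],a['rect'],r, atz(P,[r[0]],45)); np.save(n,a['region'])
import pickle;pickle.dump(P,open('w2.pkl','wb')); print(s['position'])
E
```

```text
t: 3.52
position: [520.6, -9.8, 298.6]
tcp_rot: [[-1.0, -0.001, 0.0], [-0.001, 1.0, 0.001], [-0.0, 0.001, -1.0]]
ft_force: [0.3, -0.2, 0.2]
opening: 86.8
grip_force: 0.0
14 5 5
plate ((354.7103271484375, 253.2805633544922), (83.53582763671875, 88.80459594726562), 74.4953842163086)
plate [[487.77758013 433.88067965  50.        ]]
beaker [[379.65587731 295.46110771  72.        ]] spout [[373.58857287 326.8584997   72.        ]]
tube_rack 0.82 [357.6, 201.6, 436.1, 299.1] ((396.06109619140625, 248.7468719482422), (72.49916076660156, 99.7107162475586), 2.7927024364471436) [[577.46738823  89.72315704  45.        ]]
tip_box 0.96 [194.8, 197.1, 266.9, 296.5] ((230.5321044921875, 248.04098510742188), (99.08265686035156, 69.92232513427734), 88.80650329589844) [[ 576.85927987 -113.80389811   45.        ]]
[520.616662    -9.82654738 298.62706761]
```

View pics/w2.png

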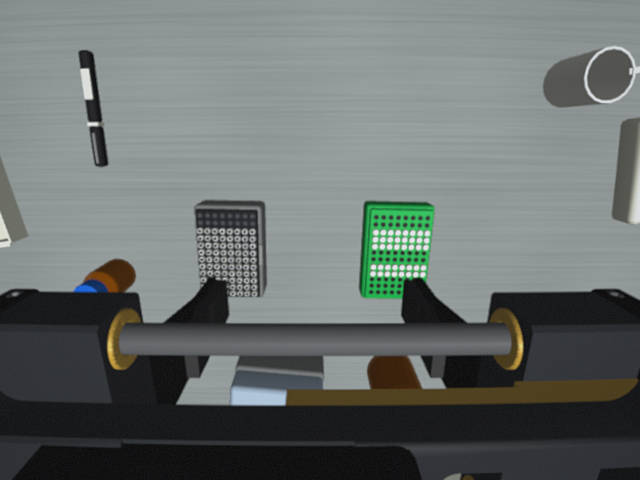

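The tip box's top spans (195–265, 200–297) and the rack (360–434, 201–299). The pen lies at (93,108), the tipped view of the bottle is at (108,278), and the beaker is at (610,75).

```bash
cat >> h.py <<'E'
from scipy.optimize import minimize
def hullmask(P,X):
    m=np.zeros((960,1280),np.uint8); cv2.fillConvexPoly(m,cv2.convexHull((proj(P,X)*2+.5).astype(np.float32)).astype(np.int32),1); return m[::2,::2]>0
def boxpts(x,y,th,l,w,h):
    c,s=np.cos(th),np.sin(th)
    return [[x+c*a*l/2-s*b*w/2,y+s*a*l/2+c*b*w/2,z] for a in(-1,1) for b in(-1,1) for z in(0,h)]
def fitbox(obs,x0,dims):
    def f(v):
        L=0
        for P,m in obs:
            h=cv2.GaussianBlur(hullmask(P,boxpts(v[0],v[1],v[2]/50,*dims)).astype(np.float32),(5,5),0); g=cv2.GaussianBlur(m.astype(np.float32),(5,5),0)
            L+=((h-g)**2).sum()
        return L
    S=np.array([x0]+[np.array(x0)+d for d in np.eye(3)*6])
    r=minimize(f,x0,method='Nelder-Mead',options=dict(initial_simplex=S,xatol=.05,maxiter=150)); return r.x*[1,1,1/50],r.fun
E
python3 - <<'E'
from h import *
import pickle
P=pickle.load(open('w2.pkl','rb'))
ob={'tube_rack':[(P,np.load('tube_rack.npy'))],'tip_box':[(P,np.load('tip_box.npy'))]}
for n,d,x0 in [('tube_rack',(127,86,43),[578,92,0]),('tip_box',(122,83,51),[578,-116,0])]:
    print(n,'wrist',fitbox(ob[n],x0,d))
for c in ['scene','top']:
    im,Pc=snap(c)
    for n,d,x0 in [('tube_rack',(127,86,43),[578,92,0]),('tip_box',(122,83,51),[578,-116,0])]:
        a=cut_out(n,c)
        if a: print(n,c,a[0]['score'],fitbox([(Pc,a[0]['region'])],x0,d))
    for n,d,x0 in [('trough_center',(118,44,30),[526,-436,0.2*50])]:
        a=cut_out(n,c)
        if a: print(n,c,a[0]['score'],fitbox([(Pc,a[0]['region'])],x0,d))
    a=search_frame('bottle_center',c)
    if a: r=a[0]['rect'];print(c,r,atz(Pc,[[(r[0]+r[2])/2,(r[1]+r[3])/2]],40))
go([550,-280,260],90)
E
```

```text
tube_rack wrist (array([ 5.84228170e+02,  9.18814193e+01, -4.29434585e-02]), np.float64(897.0352172851562))
tip_box wrist (array([ 5.83050811e+02, -1.14200563e+02, -3.69621672e-02]), np.float64(1048.9520263671875))
tube_rack scene 0.69 (array([5.90874206e+02, 9.49873476e+01, 6.53901778e-04]), np.float64(113.50689697265625))
tip_box scene 0.71 (array([ 5.88212449e+02, -1.15852709e+02, -8.15157750e-03]), np.float64(163.93109130859375))
trough_center scene 0.8 (array([ 5.18513053e+02, -4.32368977e+02,  1.30593707e-01]), np.float64(16.400665283203125))
scene [180.2, 214.0, 205.3, 250.0] [[ 626.8920917  -277.58590319   40.        ]]
tube_rack top 0.75 (array([ 5.88341837e+02,  1.02780080e+02, -9.18392061e-03]), np.float64(1262.8609619140625))
tip_box top 0.64 (array([ 6.06270966e+02, -1.31193016e+02, -4.94685838e-01]), np.float64(1775.752197265625))
trough_center top 0.6 (array([ 5.24745360e+02, -4.32878945e+02,  1.20387214e-01]), np.float64(15.7320556640625))
top [440.9, 209.7, 461.7, 225.7] [[ 621.62400924 -281.90222111   40.        ]]
cur [520.5 -11.1 298.6] yaw 90.0 -> offset [-0.0741, -0.6722, 0.0964] rz -0.0004 dist 273.0
```

```bash
python3 -m inch '{"offset":[[-0.01,-0.11,0.01],[-0.02,-0.22,0.03],[-0.03,-0.33,0.05],[-0.04,-0.44,0.07],[-0.06,-0.55,0.09],[-0.07,-0.64,0.1],[-0.07,-0.67,0.1],[-0.07,-0.67,0.1],[-0.07,-0.67,0.1],[-0.07,-0.67,0.1]],"delta_rot":[[0,0,0],[0,0,0],[0,0,0],[0,0,0],[0,0,0],[0,0,0],[0,0,0],[0,0,0],[0,0,0],[0,0,0]],"grip":[1,1,1,1,1,1,1,1,1,1]}'
python3 - <<'E'
from h import *
import pickle
Pw=pickle.load(open('w2.pkl','rb'))
obs=[]
for c,f in [('wrist','w2'),('scene','scene0'),('top','top0')]:
    P=Pw if c=='wrist' else vision.camera_params(c)
    im=cv2.imread(f'pics/{f}.png'); h=cv2.cvtColor(im,cv2.COLOR_BGR2HSV)
    m=cv2.inRange(h,(45,100,40),(80,255,255)); m=cv2.morphologyEx(m,cv2.MORPH_OPEN,np.ones((3,3)))
    q=np.zeros_like(m); cv2.fillConvexPoly(q,cv2.convexHull(rot2(m>0).reshape(-1,1,2)),1)
    for hh in ([43] if c!='wrist' else [38,43]):
        print(c,hh,fitbox([(P,q>0)],[586,94,0],(127,86,hh)),q.sum())
im,P=snap('wrist','w3.png')
for n in ['bottle_center','trough_center','pen_center']:
    for a in cut_out(n,'wrist')[:1]:
        print(n,a['score'],a['rect']); np.save(n,a['region'])
pickle.dump(P,open('w3.pkl','wb'));
a=np.load('trough_center.npy'); print(fitbox([(P,a)],[520,-433,6],(118,44,30)))
E
```

```text
t: 5.42
position: [548.5, -277.6, 258.9]
tcp_rot: [[-1.0, -0.001, 0.0], [-0.001, 1.0, 0.0], [-0.0, 0.0, -1.0]]
ft_force: [0.2, -0.2, -0.1]
opening: 87.1
grip_force: 0.0
wrist 38 (array([ 5.88844160e+02,  9.29245033e+01, -1.16546103e-02]), np.float64(816.5460815429688)) 6172
wrist 43 (array([5.87667061e+02, 9.24480855e+01, 3.38622042e-03]), np.float64(1040.2213134765625)) 6172
scene 43 (array([ 5.89674083e+02,  9.71154407e+01, -2.25334362e-02]), np.float64(130.14743041992188)) 2263
top 43 (array([ 5.88561321e+02,  9.53396133e+01, -2.69611626e-02]), np.float64(72.546875)) 1907
bottle_center 0.87 [291.9, 248.0, 331.5, 308.9]
trough_center 0.66 [141.2, 125.4, 208.4, 237.8]
pen_center 0.87 [307.3, 7.3, 318.9, 145.6]
(array([ 5.22782545e+02, -4.34775435e+02,  1.31147410e-01]), np.float64(58.802764892578125))
```

View pics/w3.png

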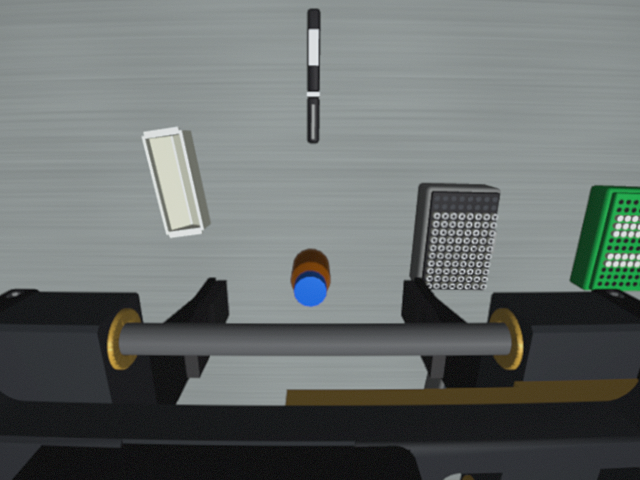

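The view shows the cap at (310,291), the trough tilted at (175,182), and the pen straight at (313,75) with its cap end towards +x.

```bash
python3 - <<'E'
from h import *
import pickle
P=pickle.load(open('w3.pkl','rb'))
im=cv2.imread('pics/w3.png');h=cv2.cvtColor(im,cv2.COLOR_BGR2HSV)
m=cv2.inRange(h,(100,150,100),(125,255,255)); e=cv2.fitEllipse(rot2(m)); print(e)
b=atz(P,[[e[0][0],e[0][1]]],80)[0]; print('bottle by cap',b)
print('pen',atz(P,[[314,9],[313,143],[313.3,75.5]],12))
go([b[0],b[1],120],90); go([b[0],b[1],15],90)
E
```

```text
((309.86138916015625, 290.33123779296875), (29.70488739013672, 31.672603607177734), 82.17350769042969)
bottle by cap [ 626.77516259 -283.2579186    80.        ]
pen [[ 346.5831451  -279.48981909   12.        ]
 [ 479.66858894 -280.39170047   12.        ]
 [ 409.97005016 -280.13179901   12.        ]]
cur [ 548.5 -278.4  258.8] yaw 90.0 -> offset [-0.1956, -0.0122, 0.347] rz 0.0009 dist 159.0
cur [ 548.5 -278.4  258.8] yaw 90.0 -> offset [-0.1955, -0.0122, 0.6095] rz 0.0009 dist 256.0
```

```bash
python3 -m inch '{"offset":[[-0.1,-0.006,0.1],[-0.195,-0.012,0.22],[-0.195,-0.012,0.33],[-0.195,-0.012,0.42],[-0.195,-0.012,0.5],[-0.195,-0.012,0.57],[-0.195,-0.012,0.606],[-0.195,-0.012,0.606],[-0.195,-0.012,0.606],[-0.195,-0.012,0.606],[-0.195,-0.012,0.606],[-0.195,-0.012,0.606],[-0.195,-0.012,0.606],[-0.195,-0.012,0.606]],"delta_rot":[[0,0,0],[0,0,0],[0,0,0],[0,0,0],[0,0,0],[0,0,0],[0,0,0],[0,0,0],[0,0,0],[0,0,0],[0,0,0],[0,0,0],[0,0,0],[0,0,0]],"grip":[1,1,1,1,1,1,1,1,-0.4,-0.4,-0.4,-0.4,-0.4,-0.4]}' 20
python3 -c "
from h import *
go([560,0,230],90);go([488,434,230],90)"
```

```text
t: 7.38
position: [626.4, -283.7, 16.4]
tcp_rot: [[-1.0, 0.0, 0.0], [0.0, 1.0, 0.0], [-0.0, 0.0, -1.0]]
ft_force: [-1.1, 0.9, 2.3]
opening: 45.7
grip_force: 20.0
cur [ 626.4 -283.7   16.4] yaw 90.0 -> offset [0.1663, 0.7094, -0.5338] rz -0.0004 dist 361.0
cur [ 626.4 -283.7   16.4] yaw 90.0 -> offset [0.3467, 1.7943, -0.5335] rz -0.0004 dist 762.0
```

```bash
python3 -m inch '{"offset":[[0,0,-0.06],[0,0,-0.15],[0,0,-0.26],[0,0,-0.38],[0.01,0.04,-0.47],[0.03,0.12,-0.5],[0.06,0.22,-0.5],[0.09,0.33,-0.5],[0.12,0.44,-0.5],[0.15,0.55,-0.5],[0.17,0.66,-0.5],[0.19,0.77,-0.5],[0.21,0.87,-0.5],[0.23,0.96,-0.5],[0.24,1.0,-0.5],[0.24,1.0,-0.5]],"delta_rot":[[0,0,0],[0,0,0],[0,0,0],[0,0,0],[0,0,0],[0,0,0],[0,0,0],[0,0,0],[0,0,0],[0,0,0],[0,0,0],[0,0,0],[0,0,0],[0,0,0],[0,0,0],[0,0,0]],"grip":[-0.4,-0.4,-0.4,-0.4,-0.4,-0.4,-0.4,-0.4,-0.4,-0.4,-0.4,-0.4,-0.4,-0.4,-0.4,-0.4]}' 20
python3 -c "
from h import *
go([488,434,180],90)
im,P=snap('wrist','w4.png')
h=cv2.cvtColor(im,cv2.COLOR_RGB2HSV); m=cv2.inRange(h,(100,150,60),(125,255,255));e=cv2.fitEllipse(rot2(m));s=sensors.get_state();print(e,s['opening'],atz(P,[e[0]],s['position'][2]-15+80),s['position'])
"
```

```text
t: 9.38
position: [530.2, 116.5, 216.0]
tcp_rot: [[-1.0, -0.002, -0.0], [-0.002, 1.0, -0.001], [0.0, -0.001, -1.0]]
ft_force: [0.3, -0.5, -2.0]
opening: 45.3
grip_force: 20.0
cur [530.2 116.5 216. ] yaw 90.1 -> offset [0.104, 0.7939, 0.0896] rz 0.0024 dist 322.0
((315.15155029296875, 372.3274230957031), (35.59687805175781, 125.6863784790039), 89.94469451904297) 45.43923832438202 [[525.34621378 115.93137234 281.10790045]] [530.71038092 115.6464767  216.10790045]
```

View pics/w4.png

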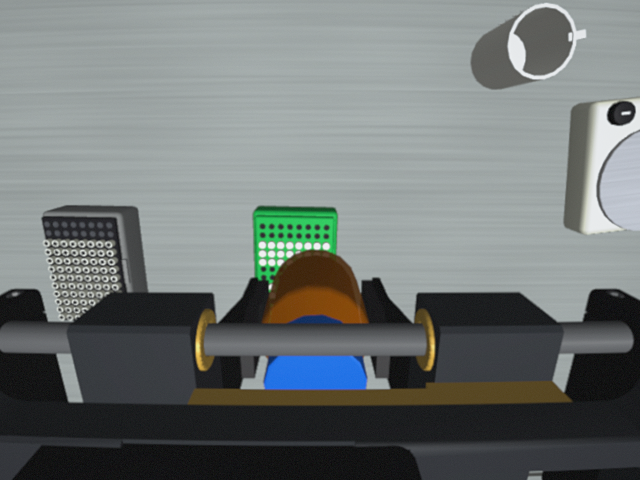

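The bottle sits centred between the fingers (cap at (315,370)). Next I'll go above the plate and re-measure it.

```bash
python3 -m inch '{"offset":[[0.01,0.05,0.01],[0.02,0.15,0.02],[0.04,0.26,0.04],[0.06,0.37,0.05],[0.07,0.48,0.06],[0.09,0.59,0.07],[0.1,0.69,0.07],[0.104,0.77,0.07],[0.104,0.794,0.07],[0.104,0.794,0.07],[0.104,0.794,0.07]],"delta_rot":[[0,0,0],[0,0,0],[0,0,0],[0,0,0],[0,0,0],[0,0,0],[0,0,0],[0,0,0],[0,0,0],[0,0,0],[0,0,0]],"grip":[-0.4,-0.4,-0.4,-0.4,-0.4,-0.4,-0.4,-0.4,-0.4,-0.4,-0.4]}' 20
python3 - <<'E'
from h import *
s=sensors.get_state();print(s['position'],s['opening'])
im,P=snap('wrist','w5.png')
print('proj plate circle', proj(P,[[488+50*np.cos(t),434+50*np.sin(t),50] for t in np.arange(0,6.3,np.pi/4)]).round(1).tolist())
P=vision.camera_params('top');im=cv2.imread('pics/top0.png').astype(int);d=im[:,:,0]-im[:,:,2]
m=np.zeros((480,640),np.uint8);m[250:325,112:178]=(d>9)[250:325,112:178]
m=cv2.morphologyEx(m,cv2.MORPH_OPEN,np.ones((5,5)));e=cv2.fitEllipse(cv2.convexHull(rot2(m)));print(e,atz(P,[e[0]],50))
im=cv2.imread('pics/w5.png')
for p in proj(vision.camera_params('wrist'),[[488+50*np.cos(t),434+50*np.sin(t),50] for t in np.arange(0,6.3,.05)]): cv2.circle(im,tuple(int(v) for v in p),1,(0,0,255),-1)
cv2.imwrite('pics/w5b.png',im)
E
```

```text
t: 10.8
position: [489.4, 432.0, 188.0]
tcp_rot: [[-1.0, 0.002, -0.001], [0.002, 1.0, -0.001], [0.001, -0.001, -1.0]]
ft_force: [0.5, 0.2, -0.1]
opening: 45.6
grip_force: 20.0
[489.41517288 431.98193424 187.95520925] 45.57783903474296
proj plate circle [[318.0, 279.5], [357.4, 264.3], [375.5, 226.2], [360.1, 185.6], [318.2, 168.0], [276.2, 185.6], [260.7, 226.3], [278.7, 264.4], [318.0, 279.5]]Traceback (most recent call last):
  File "<stdin>", line 7, in <module>
  File "h.py", line 18, in rot2
    cs=max(cv2.findContours(mask.astype(np.uint8),0,1)[0],key=cv2.contourArea); return cs.reshape(-1,2)
ValueError: max() iterable argument is empty
```

```bash
python3 - <<'E'
from h import *
im=cv2.imread('pics/w5.png')
for p in proj(vision.camera_params('wrist'),[[488+50*np.cos(t),434+50*np.sin(t),50] for t in np.arange(0,6.3,.1)]): cv2.circle(im,tuple(int(v) for v in p),0,(0,0,255),-1)
cv2.imwrite('pics/w5b.png',cv2.resize(im[130:330,200:440],None,fx=3,fy=3,interpolation=cv2.INTER_NEAREST)[:600])
E
```

```text
(no output)
```

View pics/w5b.png

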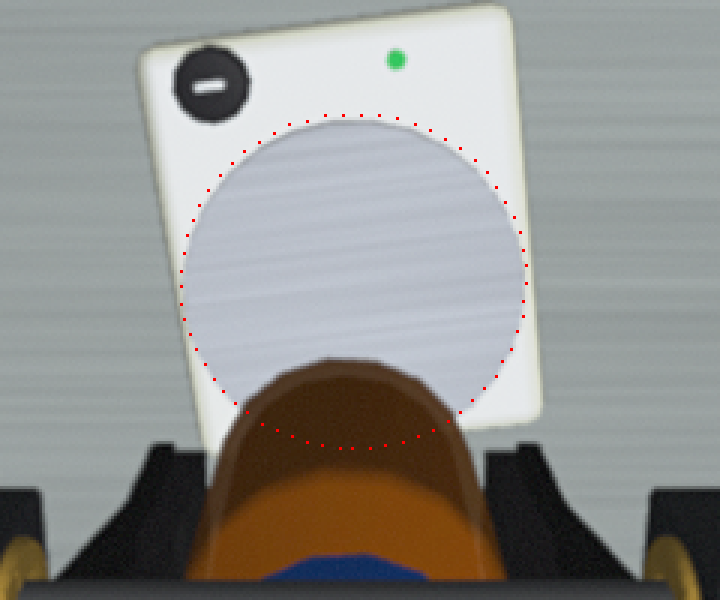

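The plate centre is about (489,434). Now lowering gently.

```bash
python3 -m inch '{"offset":[[0,0.003,0.05],[0,0.005,0.11],[0,0.005,0.17],[0,0.005,0.22],[0,0.005,0.255],[0,0.005,0.275],[0,0.005,0.287],[0,0.005,0.294],[0,0.005,0.299],[0,0.005,0.302],[0,0.005,0.302],[0,0.005,0.302]],"delta_rot":[[0,0,0],[0,0,0],[0,0,0],[0,0,0],[0,0,0],[0,0,0],[0,0,0],[0,0,0],[0,0,0],[0,0,0],[0,0,0],[0,0,0]],"grip":[-0.4,-0.4,-0.4,-0.4,-0.4,-0.4,-0.4,-0.4,-0.4,-0.4,-0.4,-0.4]}' 20
python3 -c "
from h import *
print(sensors.get_state()['position'],sensors.get_state()['ft_force'])"
```

```text
t: 12.35
position: [489.0, 435.8, 67.5]
tcp_rot: [[-1.0, 0.0, 0.0], [0.0, 1.0, 0.0], [-0.0, 0.0, -1.0]]
ft_force: [0.1, -0.2, -0.1]
opening: 45.3
grip_force: 20.0
[488.99009366 435.83439516  67.51486048] [ 0.13529915 -0.15833647 -0.14590992]
```

```bash
python3 -m inch '{"offset":[[0,-0.004,0.001],[0,-0.004,0.002],[0,-0.004,0.003],[0,-0.004,0.003],[0,-0.004,0.003]],"delta_rot":[[0,0,0],[0,0,0],[0,0,0],[0,0,0],[0,0,0]],"grip":[-0.4,-0.4,-0.4,-0.4,-0.4]}' 20
```

```text
t: 12.98
position: [488.9, 434.0, 66.4]
tcp_rot: [[-1.0, 0.0, 0.0], [0.0, 1.0, -0.0], [-0.0, -0.0, -1.0]]
ft_force: [-1.2, -2.0, 1.5]
opening: 45.4
grip_force: 20.0
```

```bash
python3 -m inch '{"offset":[[0,0,0.001],[0,0,0.001],[0,0,0.001],[0,0,0.001],[0,0,0.001],[0,0,0.001],[0,0,-0.03],[0,0,-0.1],[0,0,-0.2],[0,0,-0.3],[0,0,-0.35],[0,0,-0.36],[0,0,-0.36]],"delta_rot":[[0,0,0],[0,0,0],[0,0,0],[0,0,0],[0,0,0],[0,0,0],[0,0,0],[0,0,0],[0,0,0],[0,0,0],[0,0,0],[0,0,0],[0,0,0]],"grip":[-0.4,0.12,0.2,0.3,0.6,0.6,0.6,0.6,0.6,0.6,0.6,0.6,0.6]}' 20
python3 - <<'E'
from h import *
im,P=snap('top','t6.png');a=search_frame('bottle_center','top');r=a[0]['rect'];print(a[0]['score'],r,atz(P,[[(r[0]+r[2])/2,(r[1]+r[3])/2]],100))
cam=cv2.cvtColor(im,cv2.COLOR_RGB2HSV);m=cv2.inRange(cam,(100,150,60),(125,255,255));m[:,:60]=0;m[:,250:]=0;m[:240]=0
n=np.argwhere(m>0);print(len(n));print(atz(P,[n.mean(0)[::-1]],130))
im,P=snap('wrist','w6.png')
m=cv2.inRange(cv2.cvtColor(im,cv2.COLOR_RGB2HSV),(100,150,60),(125,255,255));e=cv2.fitEllipse(rot2(m));print(e,atz(P,[e[0]],130))
go([520,-100,215],90);go([520,-433,215],90+7.3)
E
```

```text
t: 14.6
position: [488.6, 434.0, 210.1]
tcp_rot: [[-1.0, 0.0, -0.0], [0.0, 1.0, -0.0], [0.0, -0.0, -1.0]]
ft_force: [0.4, -0.6, 0.4]
opening: 69.7
grip_force: 0.0Traceback (most recent call last):
  File "<stdin>", line 2, in <module>
IndexError: list index out of range
```

```bash
python3 - <<'E'
from h import *
im,P=snap('wrist','w6.png')
m=cv2.inRange(cv2.cvtColor(im,cv2.COLOR_RGB2HSV),(100,150,60),(125,255,255));e=cv2.fitEllipse(rot2(m));print(e,atz(P,[e[0]],130))
go([520,40,215],90);go([520,-433,215],90+7.3)
E
```

```text
((315.31060791015625, 249.20614624023438), (46.08679962158203, 48.88556671142578), 2.6302332878112793) [[488.33461035 433.21453207 130.        ]]
cur [488.2 433.7 208.7] yaw 90.0 -> offset [-0.0797, -0.9842, -0.0145] rz -0.0003 dist 395.0
cur [488.2 433.7 208.7] yaw 90.0 -> offset [-0.08, -2.1667, -0.0128] rz -0.1625 dist 867.0
```

View pics/w6.png

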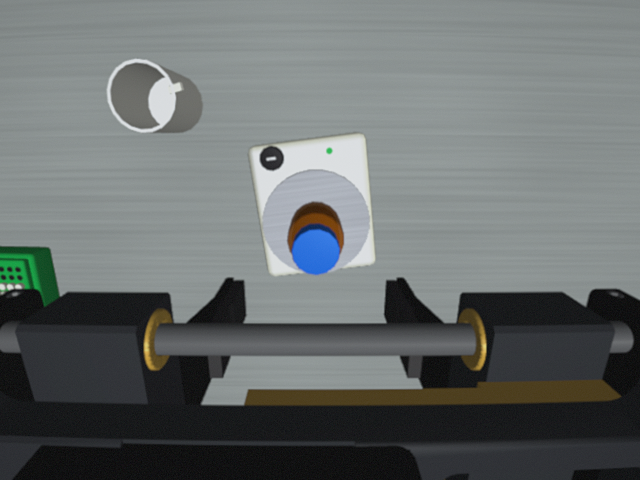

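The bottle stands centred on the plate (cap at (315,249)). On to the trough.

```bash
python3 -m inch '{"offset":[[-0.01,-0.06,-0.02],[-0.02,-0.18,-0.05],[-0.04,-0.3,-0.08],[-0.06,-0.42,-0.1],[-0.07,-0.54,-0.12],[-0.08,-0.66,-0.12],[-0.08,-0.78,-0.12],[-0.08,-0.9,-0.12],[-0.08,-0.99,-0.12],[-0.08,-0.99,-0.12],[-0.08,-0.99,-0.12]],"delta_rot":[[0,0,0],[0,0,0],[0,0,0],[0,0,0],[0,0,0],[0,0,0],[0,0,0],[0,0,0],[0,0,0],[0,0,0],[0,0,0]],"grip":[0.6,0.6,0.6,0.6,0.6,0.6,0.6,0.6,0.6,0.6,0.6]}'
python3 - <<'E'
from h import *
im,P=snap('top','t7.png')
im,P=snap('wrist','w7.png')
import pickle;pickle.dump(P,open('w7.pkl','wb'))
go([440,-370,250],97.3);go([500,-370,250],90)
E
```

```text
t: 16.12
position: [520.4, 37.9, 258.1]
tcp_rot: [[-1.0, 0.001, -0.001], [0.001, 1.0, 0.0], [0.001, 0.0, -1.0]]
ft_force: [0.0, 0.7, -0.0]
opening: 69.6
grip_force: 0.0
cur [520.5  38.8 258.1] yaw 90.0 -> offset [0.202, -1.0219, 0.0201] rz -0.1613 dist 417.0
cur [520.5  38.8 258.1] yaw 90.0 -> offset [0.052, -1.022, 0.0201] rz 0.0009 dist 409.0
```

View pics/w7.png

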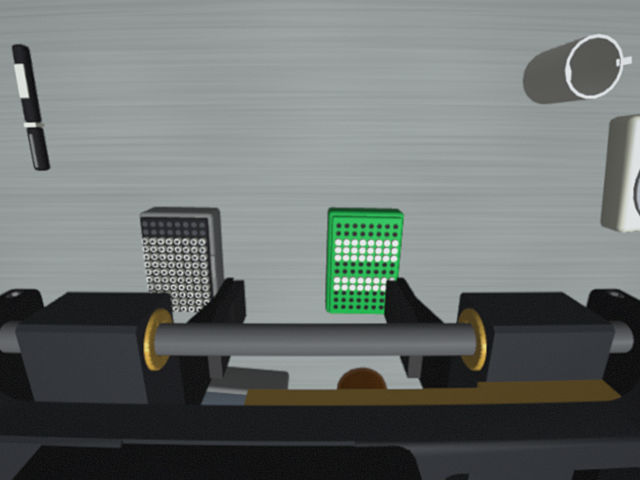

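```bash
python3 - <<'E'
from h import *
import pickle
P=pickle.load(open('w7.pkl','rb'));im=cv2.imread('pics/w7.png')
big=cv2.resize(im[198:326,125:415],None,fx=2.75,fy=2.75,interpolation=cv2.INTER_CUBIC)
def poly(x,y,l,w,h,col):
    c=np.array([[x-l/2,y-w/2,h],[x+l/2,y-w/2,h],[x+l/2,y+w/2,h],[x-l/2,y+w/2,h]])
    p=proj(P,c);print(p.round(1).tolist());cv2.polylines(big,[((p-[125,198]+.5)*2.75).astype(int)],True,col,1)
for (y,l,w,h) in [(94,127,86,43),(94-212,122,83,51)]:
    poly(588.5,y,l,w,0,(0,0,255));poly(588.5,y,l,w,h,(255,255,0))
cv2.imwrite('pics/w7b.png',big)
E
```

```text
[[325.7, 206.1], [324.8, 302.3], [390.8, 302.3], [397.3, 206.2]]
[[326.9, 213.9], [325.8, 318.7], [398.1, 318.6], [406.2, 214.0]]
[[151.6, 208.3], [163.8, 300.1], [226.8, 300.4], [219.7, 208.2]]
[[131.0, 217.9], [146.4, 319.5], [216.6, 320.0], [207.5, 217.8]]
```

View pics/w7b.png

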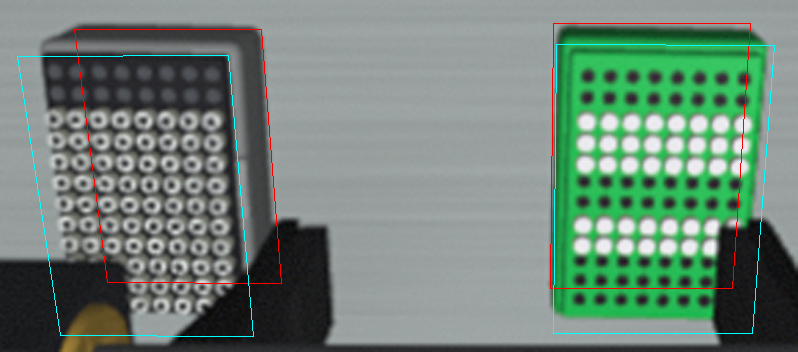

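```bash
python3 - <<'E'
from h import *
import pickle
from scipy.optimize import least_squares
for f,rr,rb in [('w7',(328,210,408,318),(140,212,222,318)),('w2',(360,203,432,298),(194,200,268,300))]:
    P=pickle.load(open(f+'.pkl','rb'));im=cv2.imread(f'pics/{f}.png')
    for nm,(a,b,c,d),z,guess in [('rack',rr,43,(588,94)),('box',rb,51,(587,-117))]:
        s=cv2.resize(im[b:d,a:c],None,fx=6,fy=6,interpolation=cv2.INTER_CUBIC)
        h=cv2.cvtColor(s,cv2.COLOR_BGR2HSV)
        if nm=='rack': m=((h[...,2]<90)|(h[...,1]<70))
        else: m=cv2.cvtColor(s,cv2.COLOR_BGR2GRAY); m=m>cv2.GaussianBlur(m,(0,0),20).astype(int)+12
        n,l,st,ce=cv2.connectedComponentsWithStats(m.astype(np.uint8))
        A=st[:,4]; k=[i for i in range(1,n) if 250<A[i]<1900 and .6<st[i,2]/st[i,3]<1.6]
        uv=(ce[k]-2.5)/6+[a,b]; W=atz(P,uv,z)[:,:2]
        def res(v,full=False):
            t=v[2];p=v[3];R=np.array([[np.cos(t),np.sin(t)],[-np.sin(t),np.cos(t)]])
            q=(W-v[:2])@R.T/p-.5; e=(q-np.round(q))*p
            return e if full else e.ravel()
        best=min((least_squares(res,[guess[0]+dx,guess[1]+dy,t,pp],loss='soft_l1',f_scale=.5) for dx in(-3,0,3) for dy in(-3,0,3) for t in(-.03,0,.03) for pp in (8.8,9,9.2)),key=lambda r:r.cost)
        t=best.x[2];q=(W-best.x[:2])@np.array([[np.cos(t),np.sin(t)],[-np.sin(t),np.cos(t)]]).T/best.x[3]
        print(f,nm,len(k),best.x.round(3),'cost',round(best.cost,1),'range',q.min(0).round(1),q.max(0).round(1))
E
```

```text
w7 rack 50 [ 4.53138e+02  6.06560e+01 -1.70000e-02  8.90100e+00] cost 0.8 range [9.5 0.5] [20.5  7.5]
w7 box 80 [ 7.17144e+02 -1.37685e+02 -1.53000e-01  1.52700e+00] cost 11.4 range [-123.3  -23.2] [-46.3  23.9]
w2 rack 49 [655.674 172.538   0.768  -6.303] cost 1.4 range [10.5 -7.5] [25.5 10.5]
w2 box 76 [ 6.93809e+02 -2.53396e+02  2.10000e-01  1.91000e-01] cost 0.2 range [-702.2  632.3] [-119.7 1039.4]
```

```bash
python3 -m inch '{"offset":[[0,-0.06,0.0],[0.02,-0.18,0],[0.04,-0.3,0],[0.06,-0.42,0],[0.07,-0.54,0],[0.08,-0.66,0],[0.08,-0.78,0],[0.08,-0.9,0],[0.08,-1,0],[0.08,-1,0],[0.08,-1,0]],"delta_rot":[[0,0,0],[0,0,0],[0,0,-0.03],[0,0,-0.06],[0,0,-0.1],[0,0,-0.13],[0,0,-0.16],[0,0,-0.16],[0,0,-0.16],[0,0,-0.16],[0,0,-0.16]],"grip":[0.6,0.6,0.6,0.6,0.6,0.6,0.6,0.6,0.6,0.6,0.6]}'
python3 - <<'E'
from h import *
im,P=snap('wrist','w8.png')
print(sensors.get_state()['position'])
a=cut_out('trough_center','wrist')[0];print(a['score'],a['rect']);m=a['region']
v,l=fitbox([(P,m)],[522,-434,6],(118,44,30));print(v,l,m.sum())
v2,l2=fitbox([(P,m)],[522,-434,6],(112,44,30));print(v2,l2)
yaw=90+np.degrees(v[2])
go([v[0],v[1],80],yaw);go([v[0],v[1],5],yaw)
big=im[:,:,::-1].copy()
for z in(0,30):
    c=np.array(boxpts(*v,118,44,z))[1::2][[0,1,3,2]];c[:,2]=z
    cv2.polylines(big,[proj(P,c).astype(int)],True,(0,0,255),1)
r=[int(q) for q in a['rect']];cv2.imwrite('pics/w8b.png',cv2.resize(big[max(0,r[1]-20):r[3]+20,max(0,r[0]-20):r[2]+20],None,fx=3,fy=3)[:600,:800])
E
```

```text
t: 17.6
position: [489.0, -360.3, 257.7]
tcp_rot: [[-0.992, -0.126, -0.001], [-0.126, 0.992, 0.002], [0.001, 0.002, -1.0]]
ft_force: [-0.3, -1.0, 0.4]
opening: 69.4
grip_force: 0.0
[ 488.97449961 -359.96283756  257.86386754]
0.89 [223.3, 174.9, 269.9, 277.1]
[ 5.24908318e+02 -4.34493502e+02  1.31829490e-01] 71.10641479492188 4261
[ 5.23201542e+02 -4.34636411e+02  1.30144944e-01] 27.010223388671875
cur [ 489.  -359.9  258. ] yaw 97.3 -> offset [-0.0655, -0.1968, 0.4448] rz -0.0055 dist 196.0
cur [ 489.  -359.9  258. ] yaw 97.3 -> offset [-0.0656, -0.197, 0.6323] rz -0.0055 dist 266.0
```

View pics/w8b.png

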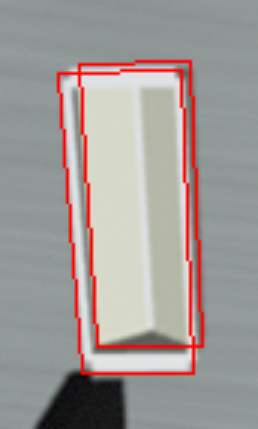

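The overlay matches the trough closely. Picking it up.

```bash
python3 -m inch '{"offset":[[-0.03,-0.1,0.08],[-0.063,-0.197,0.2],[-0.063,-0.197,0.32],[-0.063,-0.197,0.43],[-0.063,-0.197,0.52],[-0.063,-0.197,0.59],[-0.063,-0.197,0.63],[-0.063,-0.197,0.63],[-0.063,-0.197,0.63],[-0.063,-0.197,0.63],[-0.063,-0.197,0.63],[-0.063,-0.197,0.63],[-0.063,-0.197,0.55],[-0.063,-0.197,0.45],[-0.063,-0.197,0.3],[-0.063,-0.197,0.3]],"delta_rot":[[0,0,-0.005],[0,0,-0.005],[0,0,-0.005],[0,0,-0.005],[0,0,-0.005],[0,0,-0.005],[0,0,-0.005],[0,0,-0.005],[0,0,-0.005],[0,0,-0.005],[0,0,-0.005],[0,0,-0.005],[0,0,-0.005],[0,0,-0.005],[0,0,-0.005],[0,0,-0.005]],"grip":[0.6,0.6,0.6,0.6,0.6,0.6,0.6,0.6,-0.4,-0.4,-0.4,-0.4,-0.4,-0.4,-0.4,-0.4]}' 20
python3 - <<'E'
from h import *
go([586.5,-70,140],90-1)
E
```

```text
t: 19.7
position: [526.5, -440.3, 144.4]
tcp_rot: [[-0.992, -0.129, 0.008], [-0.129, 0.992, -0.01], [-0.007, -0.011, -1.0]]
ft_force: [-0.1, -1.2, -0.8]
opening: 43.9
grip_force: 20.0
cur [ 526.5 -440.3  144.4] yaw 97.4 -> offset [-0.2683, 0.8986, 0.003] rz 0.1871 dist 375.0
```

```bash
python3 -m inch '{"offset":[[0,0,0],[0,0,0]],"delta_rot":[[0,0,0],[0,0,0]],"grip":[-0.4,-0.4]}' 20
python3 - <<'E'
from h import *
go([586.5,-70,140],90-1); print(sensors.get_state()['tcp_rot'].round(4),sensors.get_state()['joint_positions'])
im,P=snap('wrist','w9.png')
E
```

```text
t: 19.95
position: [522.5, -435.8, 136.0]
tcp_rot: [[-0.992, -0.129, -0.003], [-0.129, 0.992, 0.003], [0.002, 0.003, -1.0]]
ft_force: [0.5, -0.9, 0.1]
opening: 43.9
grip_force: 20.0
cur [ 522.5 -435.8  136. ] yaw 97.4 -> offset [-0.2764, 0.8862, -0.0075] rz 0.1868 dist 371.0
[[-0.9916 -0.1289 -0.0028]
 [-0.1289  0.9916  0.0032]
 [ 0.0024  0.0035 -1.    ]] [-8.58928491e-01  6.99255333e-01  1.35376142e+00 -8.34797681e-05
  1.09280113e+00 -2.55898443e+00]
```

View pics/w9.png

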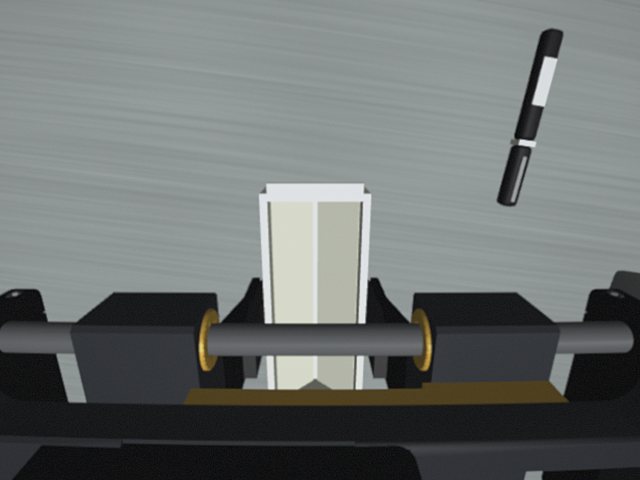

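The trough is held squarely, with its near lip edge at (317,184).

```bash
python3 - <<'E'
from h import *
P=vision.camera_params('wrist');s=sensors.get_state();z=s['position'][2]
for v in(184,200):
  for dz in (25,22):
    w=atz(P,[[317,v]],z+dz)[0];print(v,dz,(s['tcp_rot'].T@(w-s['position'])).round(1))
E
python3 -m inch '{"offset":[[-0.02,0.04,-0.01],[-0.05,0.14,-0.03],[-0.08,0.25,-0.04],[-0.12,0.36,-0.04],[-0.15,0.47,-0.04],[-0.18,0.58,-0.04],[-0.22,0.69,-0.04],[-0.25,0.8,-0.04],[-0.27,0.86,-0.04],[-0.276,0.886,-0.04],[-0.276,0.886,-0.04],[-0.276,0.886,-0.04],[-0.276,0.886,-0.04]],"delta_rot":[[0,0,0.02],[0,0,0.05],[0,0,0.08],[0,0,0.11],[0,0,0.14],[0,0,0.17],[0,0,0.187],[0,0,0.187],[0,0,0.187],[0,0,0.187],[0,0,0.187],[0,0,0.187],[0,0,0.187]],"grip":[-0.4,-0.4,-0.4,-0.4,-0.4,-0.4,-0.4,-0.4,-0.4,-0.4,-0.4,-0.4,-0.4]}' 20
python3 - <<'E'
from h import *
go([587.2,-12.2,130],90-1)
E
```

```text
184 25 [ 60.2   0.1 -24.9]
184 22 [ 59.8   0.2 -21.9]
200 25 [ 53.9   0.2 -24.9]
200 22 [ 53.4   0.2 -21.9]
t: 21.62
position: [587.3, -72.4, 154.1]
tcp_rot: [[-1.0, 0.019, -0.0], [0.019, 1.0, -0.0], [0.0, -0.0, -1.0]]
ft_force: [-0.6, -0.7, -1.8]
opening: 43.7
grip_force: 20.0
cur [587.3 -72.4 154.1] yaw 88.9 -> offset [0.0032, 0.1505, 0.0601] rz -0.002 dist 65.0
```

```bash
python3 -m inch '{"offset":[[0,0.05,0],[0,0.11,0],[-0.001,0.15,0],[-0.001,0.15,0.03],[-0.001,0.15,0.1],[-0.001,0.15,0.18],[-0.001,0.15,0.25],[-0.001,0.15,0.3],[-0.001,0.15,0.33],[-0.001,0.15,0.35],[-0.001,0.15,0.36],[-0.001,0.15,0.365],[-0.001,0.15,0.367],[-0.001,0.15,0.367],[-0.001,0.15,0.367]],"delta_rot":[[0,0,0],[0,0,0],[0,0,0],[0,0,0],[0,0,0],[0,0,0],[0,0,0],[0,0,0],[0,0,0],[0,0,0],[0,0,0],[0,0,0],[0,0,0],[0,0,0],[0,0,0]],"grip":[-0.4,-0.4,-0.4,-0.4,-0.4,-0.4,-0.4,-0.4,-0.4,-0.4,-0.4,-0.4,-0.4,-0.4,-0.4]}' 20
python3 -c "
from h import *
go([588,-12.2,6],89)"
```

```text
t: 23.5
position: [589.0, -11.2, 7.7]
tcp_rot: [[-1.0, 0.017, 0.001], [0.017, 1.0, -0.0], [-0.001, -0.0, -1.0]]
ft_force: [-0.2, -0.6, -0.0]
opening: 43.5
grip_force: 20.0
cur [589.  -11.2   7.7] yaw 89.0 -> offset [0.0025, -0.0025, 0.0042] rz 0.0001 dist 2.0
```

```bash
python3 -m inch '{"offset":[[0.0025,-0.0025,0.002],[0.0025,-0.0025,0.004],[0.0025,-0.0025,0.004],[0.0025,-0.0025,0.004],[0.0025,-0.0025,0.004],[0.0025,-0.0025,0.004],[0.0025,-0.0025,0.004],[0.0025,-0.0025,-0.02],[0.0025,-0.0025,-0.08],[0.0025,-0.0025,-0.18],[0.0025,-0.0025,-0.3],[0.0025,-0.0025,-0.42],[0.06,-0.0025,-0.5],[0.12,-0.0025,-0.5],[0.17,-0.0025,-0.5],[0.17,-0.0025,-0.5],[0.17,-0.0025,-0.5]],"delta_rot":[[0,0,0],[0,0,0],[0,0,0],[0,0,0],[0,0,0],[0,0,0],[0,0,0],[0,0,0],[0,0,0],[0,0,0],[0,0,0],[0,0,0],[0,0,0],[0,0,0],[0,0,0],[0,0,0],[0,0,0]],"grip":[-0.4,-0.4,-0.4,0.1,0.2,0.4,0.4,0.4,0.4,0.4,0.4,0.4,0.4,0.4,0.4,0.4,0.4]}' 20
python3 - <<'E'
from h import *
im,P=snap('wrist','w10.png'); import pickle;pickle.dump(P,open('w10.pkl','wb'))
a=cut_out('trough_center','wrist')[0];m=a['region'];print(a['score'],a['rect'])
print(fitbox([(P,m)],[587,-12,-1],(112,44,30)),m.sum())
go([400,280,200],90);go([400,280,200],0)
E
```

```text
t: 25.62
position: [521.9, -11.2, 207.9]
tcp_rot: [[-1.0, 0.018, 0.002], [0.018, 1.0, -0.0], [-0.002, -0.0, -1.0]]
ft_force: [0.2, -0.5, -0.9]
opening: 61.5
grip_force: 0.0
0.78 [292.6, 222.0, 334.2, 323.2]
(array([ 5.86335649e+02, -1.28827466e+01, -1.98212423e-02]), np.float64(166.3748779296875)) 4410
cur [522.  -11.2 207.5] yaw 89.0 -> offset [0.3177, 0.7227, 0.0181] rz -0.0222 dist 316.0
cur [522.  -11.2 207.5] yaw 89.0 -> offset [0.3177, 0.7227, 0.0181] rz 1.9778 dist 316.0
```

View pics/w10.png

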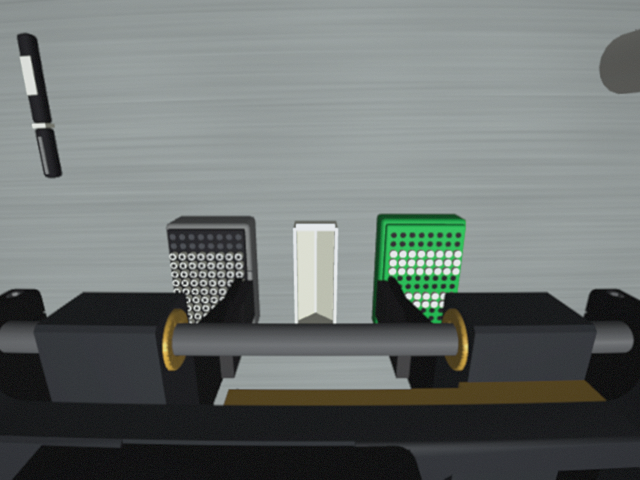

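The trough sits midway, at about (586,-13) with yaw -0.02, and parallel to both. Now the beaker.

```bash
python3 -m inch '{"offset":[[0.04,0.06,0],[0.09,0.17,0],[0.15,0.28,0],[0.2,0.38,0],[0.25,0.48,0],[0.29,0.58,0],[0.33,0.67,0],[0.36,0.74,0],[0.368,0.76,0],[0.368,0.76,0],[0.368,0.76,0],[0.368,0.76,0]],"delta_rot":[[0,0,0.1],[0,0,0.25],[0,0,0.4],[0,0,0.55],[0,0,0.7],[0,0,0.85],[0,0,0.98],[0,0,0.98],[0,0,0.98],[0,0,0.98],[0,0,0.98],[0,0,0.98]],"grip":[0.9,0.9,0.9,0.9,0.9,0.9,0.9,0.9,0.9,0.9,0.9,0.9]}'
python3 - <<'E'
from h import *
im,P=snap('wrist','w11.png')
a=cut_out('beaker_center','wrist');print([(q['score'],q['rect']) for q in a]);m=a[0]['region']
th=np.arange(0,6.28,.2)
def f(v):
    X=[[v[0]+28*np.cos(t),v[1]+28*np.sin(t),z] for t in th for z in(0,72)]
    return ((cv2.GaussianBlur(hullmask(P,X).astype(np.float32),(5,5),0)-cv2.GaussianBlur(m.astype(np.float32),(5,5),0))**2).sum()
r=minimize(f,[380,295],method='Nelder-Mead',options=dict(initial_simplex=[[380,295],[386,295],[380,301]]));print(r.x,r.fun,m.sum())
go([*r.x,100],45);go([*r.x,20],45)
E
```

```text
t: 27.22
position: [379.5, 294.7, 207.3]
tcp_rot: [[-0.705, 0.709, -0.0], [0.709, 0.705, -0.0], [-0.0, -0.0, -1.0]]
ft_force: [0.5, -0.2, -0.3]
opening: 82.4
grip_force: 0.0
[(0.8, [284.2, 183.1, 344.9, 257.5])]
[378.93878257 294.3454389 ] 35.2708740234375 3678
cur [379.3 294.9 207.4] yaw 44.8 -> offset [-0.0002, -0.0016, 0.2684] rz -0.0039 dist 107.0
cur [379.3 294.9 207.4] yaw 44.8 -> offset [-0.0002, -0.0016, 0.4684] rz -0.0039 dist 187.0
```

```bash
python3 -m inch '{"offset":[[0,-0.001,0.05],[0,-0.001,0.14],[0,-0.001,0.24],[0,-0.001,0.33],[0,-0.001,0.4],[0,-0.001,0.45],[0,-0.001,0.468],[0,-0.001,0.468],[0,-0.001,0.468],[0,-0.001,0.468],[0,-0.001,0.468],[0,-0.001,0.468],[0,-0.001,0.468],[0,-0.001,0.44],[0,-0.001,0.35],[0,-0.001,0.25],[0,-0.001,0.15],[0,-0.001,0.15],[0,-0.001,0.15]],"delta_rot":[[0,0,0],[0,0,0],[0,0,0],[0,0,0],[0,0,0],[0,0,0],[0,0,0],[0,0,0],[0,0,0],[0,0,0],[0,0,0],[0,0,0],[0,0,0],[0,0,0],[0,0,0],[0,0,0],[0,0,0],[0,0,0],[0,0,0]],"grip":[0.9,0.9,0.9,0.9,0.9,0.9,0.9,0.9,-0.2,-0.2,-0.2,-0.2,-0.2,-0.2,-0.2,-0.2,-0.2,-0.2,-0.2]}' 15
python3 - <<'E'
from h import *
go([460,-30,160],90);go([466.4,-115.5,160],90)
E
```

```text
t: 29.7
position: [377.9, 294.9, 147.1]
tcp_rot: [[-0.706, 0.708, -0.001], [0.708, 0.706, -0.0], [0.0, -0.001, -1.0]]
ft_force: [-1.3, -0.2, -2.1]
opening: 54.6
grip_force: 15.0
cur [377.9 294.9 147.1] yaw 44.9 -> offset [-0.7201, -0.428, -0.0321] rz -1.0022 dist 335.0
cur [377.9 294.9 147.1] yaw 44.9 -> offset [-0.8828, -0.5676, -0.032] rz -1.0022 dist 420.0
```

```bash
python3 -m inch '{"offset":[[-0.04,-0.03,-0.01],[-0.11,-0.07,-0.02],[-0.2,-0.13,-0.03],[-0.29,-0.19,-0.03],[-0.38,-0.25,-0.03],[-0.47,-0.31,-0.03],[-0.56,-0.36,-0.03],[-0.65,-0.42,-0.03],[-0.74,-0.48,-0.03],[-0.82,-0.53,-0.03],[-0.87,-0.56,-0.03],[-0.883,-0.568,-0.03],[-0.883,-0.568,-0.03],[-0.883,-0.568,-0.03],[-0.883,-0.568,-0.03]],"delta_rot":[[0,0,-0.05],[0,0,-0.15],[0,0,-0.25],[0,0,-0.35],[0,0,-0.45],[0,0,-0.55],[0,0,-0.65],[0,0,-0.75],[0,0,-0.85],[0,0,-0.95],[0,0,-1],[0,0,-1],[0,0,-1],[0,0,-1],[0,0,-1]],"grip":[-0.2,-0.2,-0.2,-0.2,-0.2,-0.2,-0.2,-0.2,-0.2,-0.2,-0.2,-0.2,-0.2,-0.2,-0.2]}' 15
python3 - <<'E'
from h import *
go([466.4,-115.5,20],90)
im,P=snap('wrist','w12.png');s=sensors.get_state()
a=cut_out('beaker_center','wrist');print([(q['score'],q['rect']) for q in a])
E
```

```text
t: 31.58
position: [466.6, -114.3, 159.3]
tcp_rot: [[-1.0, 0.001, -0.001], [0.001, 1.0, 0.0], [0.001, 0.0, -1.0]]
ft_force: [-0.7, 0.3, -0.7]
opening: 54.5
grip_force: 15.0
cur [ 466.6 -114.3  159.3] yaw 90.0 -> offset [0.0004, -0.0032, 0.3482] rz -0.0009 dist 139.0
[(0.93, [239.0, 234.9, 392.0, 388.9])]
```

```bash
python3 -m inch '{"offset":[[0,-0.003,0.04],[0,-0.003,0.11],[0,-0.003,0.19],[0,-0.003,0.25],[0,-0.003,0.3],[0,-0.003,0.325],[0,-0.003,0.338],[0,-0.003,0.344],[0,-0.003,0.346],[0,-0.003,0.346],[0,-0.003,0.346]],"delta_rot":[[0,0,0],[0,0,0],[0,0,0],[0,0,0],[0,0,0],[0,0,0],[0,0,0],[0,0,0],[0,0,0],[0,0,0],[0,0,0]],"grip":[-0.2,-0.2,-0.2,-0.2,-0.2,-0.2,-0.2,-0.2,-0.2,-0.2,-0.2]}' 15
python3 - <<'E'
from h import *
go([466.4,-115.5,20],90);print(sensors.get_state()['ft_force'])
E
```

```text
t: 33.05
position: [467.2, -116.6, 21.3]
tcp_rot: [[-1.0, 0.002, 0.001], [0.002, 1.0, -0.0], [-0.001, -0.0, -1.0]]
ft_force: [0.4, 0.0, -0.5]
opening: 54.8
grip_force: 15.0
cur [ 467.2 -116.6   21.3] yaw 89.9 -> offset [0.002, 0.0028, 0.0032] rz -0.0022 dist 2.0
[ 0.37781783  0.03101414 -0.49518645]
```

```bash
python3 -m inch '{"offset":[[0.002,0.003,0.002],[0.002,0.003,0.003],[0.002,0.003,0.003],[0.002,0.003,0.003],[0.002,0.003,0.003],[0.002,0.003,0.003],[0.002,0.003,0.003],[0.002,0.003,-0.03],[0.002,0.003,-0.1],[0.002,0.003,-0.2],[0.002,0.003,-0.3],[0.02,-0.05,-0.38],[0.05,-0.15,-0.43],[0.08,-0.25,-0.43],[0.11,-0.35,-0.43],[0.13,-0.41,-0.43],[0.13,-0.41,-0.43],[0.13,-0.41,-0.43]],"delta_rot":[[0,0,0],[0,0,0],[0,0,0],[0,0,0],[0,0,0],[0,0,0],[0,0,0],[0,0,0],[0,0,0],[0,0,0],[0,0,0],[0,0,0],[0,0,0],[0,0,0],[0,0,0],[0,0,0],[0,0,0],[0,0,0]],"grip":[-0.2,-0.2,-0.2,0.35,0.45,0.6,0.7,0.7,0.7,0.7,0.7,0.7,0.7,0.7,0.7,0.7,0.7,0.7]}' 15
python3 - <<'E'
from h import *
im,P=snap('wrist','w13.png')
a=cut_out('beaker_center','wrist');print([(q['score'],q['rect']) for q in a]);m=a[0]['region']
th=np.arange(0,6.28,.2)
def f(v):
    X=[[v[0]+28*np.cos(t),v[1]+28*np.sin(t),z] for t in th for z in(0,72)]
    return ((cv2.GaussianBlur(hullmask(P,X).astype(np.float32),(5,5),0)-cv2.GaussianBlur(m.astype(np.float32),(5,5),0))**2).sum()
r=minimize(f,[466,-115],method='Nelder-Mead',options=dict(initial_simplex=[[466,-115],[472,-115],[466,-109]]));print(r.x,r.fun,m.sum())
a=cut_out('pen_center','wrist');print([(q['score'],q['rect']) for q in a]);m=a[0]['region']
v,l=fitbox([(P,m)],[413,-280,0],(135,14,14));print('pen',v,l,m.sum())
yaw=90+np.degrees(v[2]); go([v[0],v[1],60],yaw);go([v[0],v[1],3],yaw)
E
```

```text
t: 35.3
position: [414.5, -279.5, 193.2]
tcp_rot: [[-1.0, 0.002, -0.0], [0.002, 1.0, 0.001], [0.0, 0.001, -1.0]]
ft_force: [0.8, 1.0, -0.3]
opening: 73.9
grip_force: 0.0
[(0.69, [443.8, 237.4, 531.3, 296.8])]
[ 464.95040512 -117.1180439 ] 1233.562744140625 3732
[(0.58, [304.8, 142.7, 319.1, 278.8])]
pen [ 4.13168499e+02 -2.80788419e+02  6.33359053e-04] 52.5845947265625 1826
cur [ 414.9 -279.2  193. ] yaw 90.0 -> offset [0.0042, -0.0041, 0.3326] rz -0.0012 dist 133.0
cur [ 414.9 -279.2  193. ] yaw 90.0 -> offset [0.0042, -0.0042, 0.4751] rz -0.0012 dist 190.0
```

```bash
python3 -m inch '{"offset":[[0.004,-0.004,0.05],[0.004,-0.004,0.14],[0.004,-0.004,0.24],[0.004,-0.004,0.34],[0.004,-0.004,0.41],[0.004,-0.004,0.45],[0.004,-0.004,0.468],[0.004,-0.004,0.475],[0.004,-0.004,0.475],[0.004,-0.004,0.475],[0.004,-0.004,0.475],[0.004,-0.004,0.475],[0.004,-0.004,0.475],[0.004,-0.004,0.475],[0.004,-0.004,0.475]],"delta_rot":[[0,0,0],[0,0,0],[0,0,0],[0,0,0],[0,0,0],[0,0,0],[0,0,0],[0,0,0],[0,0,0],[0,0,0],[0,0,0],[0,0,0],[0,0,0],[0,0,0],[0,0,0]],"grip":[0.3,0.3,0.3,0.3,0.3,0.3,0.3,0.3,0.3,-1,-1,-1,-1,-1,-1]}' 20
python3 - <<'E'
from h import *
go([490,60,200],0);go([488.5,96.2,200],-1)
E
```

```text
t: 37.33
position: [413.1, -282.0, 3.0]
tcp_rot: [[-1.0, 0.002, -0.0], [0.002, 1.0, 0.0], [0.0, 0.0, -1.0]]
ft_force: [-0.7, -0.1, 0.3]
opening: 13.7
grip_force: 20.0
cur [ 413.1 -282.     3. ] yaw 89.9 -> offset [-0.1907, 0.8553, -0.4925] rz 1.9977 dist 402.0
cur [ 413.1 -282.     3. ] yaw 89.9 -> offset [-0.1868, 0.9458, -0.4925] rz 2.02 dist 433.0
```

```bash
python3 -m inch '{"offset":[[0,0,-0.05],[0,0,-0.14],[0,0,-0.25],[0,0.02,-0.35],[-0.02,0.09,-0.4],[-0.04,0.19,-0.4],[-0.06,0.29,-0.4],[-0.08,0.39,-0.4],[-0.1,0.49,-0.4],[-0.12,0.59,-0.4],[-0.14,0.69,-0.4],[-0.16,0.79,-0.4],[-0.18,0.88,-0.4],[-0.187,0.94,-0.4],[-0.187,0.945,-0.4],[-0.187,0.945,-0.4]],"delta_rot":[[0,0,0],[0,0,0],[0,0,0],[0,0,0.1],[0,0,0.2],[0,0,0.3],[0,0,0.4],[0,0,0.5],[0,0,0.6],[0,0,0.7],[0,0,0.8],[0,0,0.9],[0,0,1],[0,0,1],[0,0,1],[0,0,1]],"grip":[-1,-1,-1,-1,-1,-1,-1,-1,-1,-1,-1,-1,-1,-1,-1,-1]}' 20
python3 -m inch '{"offset":[[0,0,0],[0,0,0],[0,0,0],[0,0,0],[0,0,0],[0,0,0],[0,0,0],[0,0,0]],"delta_rot":[[0,0,0.15],[0,0,0.35],[0,0,0.55],[0,0,0.75],[0,0,0.93],[0,0,1],[0,0,1],[0,0,1]],"grip":[-1,-1,-1,-1,-1,-1,-1,-1]}' 20
python3 - <<'E'
from h import *
go([488.5,96.2,3],-1)
im,P=snap('wrist','w14.png');s=sensors.get_state()
a=cut_out('pen_center','wrist');print([(q['score'],q['rect']) for q in a])
if a:
    m=a[0]['region'];c=rot2(m);r=cv2.minAreaRect(c);print(r)
    for p in [c[c[:,1].argmin()],c[c[:,1].argmax()]]:
        print(p,(s['tcp_rot'].T@(atz(P,[p],s['position'][2]+6)[0]-s['position'])).round(1))
E
```

```text
t: 39.33
position: [488.3, 95.5, 162.8]
tcp_rot: [[-0.706, 0.708, -0.001], [0.708, 0.706, -0.0], [0.0, -0.001, -1.0]]
ft_force: [0.7, -0.4, 0.1]
opening: 13.7
grip_force: 20.0
t: 40.33
position: [488.6, 95.1, 162.9]
tcp_rot: [[0.002, 1.0, -0.0], [1.0, -0.002, -0.0], [-0.0, -0.0, -1.0]]
ft_force: [-0.5, -0.2, 0.1]
opening: 13.7
grip_force: 20.0
cur [488.6  95.1 162.9] yaw -0.1 -> offset [0.0027, -0.0001, 0.3998] rz 0.0196 dist 160.0
[(0.89, [300.4, 157.6, 333.4, 390.0])]
((314.5, 240.0), (162.0, 31.0), 90.0)
[308 159] [67.  -3.2 -6. ]
[303 321] [-11.  -6.  -6.]
```

```bash
python3 -m inch '{"offset":[[0.002,0,0.04],[0.003,0,0.12],[0.003,0,0.21],[0.003,0,0.29],[0.003,0,0.35],[0.003,0,0.38],[0.003,0,0.39],[0.003,0,0.395],[0.003,0,0.397],[0.003,0,0.398],[0.003,0,0.398],[0.003,0,0.398]],"delta_rot":[[0,0,0.02],[0,0,0.02],[0,0,0.02],[0,0,0.02],[0,0,0.02],[0,0,0.02],[0,0,0.02],[0,0,0.02],[0,0,0.02],[0,0,0.02],[0,0,0.02],[0,0,0.02]],"grip":[-1,-1,-1,-1,-1,-1,-1,-1,-1,-1,-1,-1]}' 20
python3 - <<'E'
from h import *
go([488.5,96.2,3],-1);print(sensors.get_state()['ft_force'])
E
```

```text
t: 41.92
position: [488.7, 97.0, 4.0]
tcp_rot: [[0.017, 1.0, 0.0], [1.0, -0.017, -0.0], [-0.0, 0.0, -1.0]]
ft_force: [-0.1, -0.5, -0.5]
opening: 13.8
grip_force: 20.0
cur [488.7  97.    4. ] yaw -1.0 -> offset [-0.0021, -0.0005, 0.0024] rz 0.0 dist 1.0
[-0.05391618 -0.49737168 -0.52314798]
```

```bash
python3 -m inch '{"offset":[[-0.002,0,0.0015],[-0.002,0,0.0025],[-0.002,0,0.0025],[-0.002,0,0.0025],[-0.002,0,0.0025],[-0.002,0,0.0025],[-0.002,0,-0.01],[-0.002,0,-0.06],[-0.002,0,-0.15],[-0.002,0,-0.27],[-0.002,0,-0.39],[-0.002,0,-0.5],[-0.03,0,-0.6],[-0.1,0,-0.65],[-0.2,0,-0.65],[-0.2,0,-0.65],[-0.2,0,-0.65]],"delta_rot":[[0,0,0],[0,0,0],[0,0,0],[0,0,0],[0,0,0],[0,0,0],[0,0,0],[0,0,0],[0,0,0],[0,0,0],[0,0,0],[0,0,0],[0,0,0],[0,0,-0.3],[0,0,-0.6],[0,0,-1],[0,0,-1]],"grip":[-1,-1,-0.6,-0.5,-0.45,-0.45,-0.45,-0.45,-0.45,-0.45,-0.45,-0.45,-0.45,-0.45,-0.45,-0.45,-0.45]}' 20
python3 -m inch '{"offset":[[0,0,0],[0,0,0],[0,0,0],[0,0,0],[0,0,0],[0,0,0],[0,0,0],[0,0,0]],"delta_rot":[[0,0,-0.2],[0,0,-0.4],[0,0,-0.6],[0,0,-0.8],[0,0,-1],[0,0,-1],[0,0,-1],[0,0,-1]],"grip":[-0.45,-0.45,-0.45,-0.45,-0.45,-0.45,-0.45,-0.45]}'
python3 - <<'E'
from h import *
im,P=snap('wrist','w15.png');s=sensors.get_state();print(s['position'])
th=np.arange(0,6.28,.2)
for n in ['beaker_center','pen_center','trough_center']:
    a=cut_out(n,'wrist')
    if not a: print(n,'none');continue
    m=a[0]['region'];print(n,a[0]['score'],a[0]['rect'])
    if n[0]=='b':
        def f(v):
            X=[[v[0]+28*np.cos(t),v[1]+28*np.sin(t),z] for t in th for z in(0,72)]
            return ((cv2.GaussianBlur(hullmask(P,X).astype(np.float32),(5,5),0)-cv2.GaussianBlur(m.astype(np.float32),(5,5),0))**2).sum()
        r=minimize(f,[466,-115],method='Nelder-Mead',options=dict(initial_simplex=[[466,-115],[472,-115],[466,-109]]));print(r.x,r.fun)
    elif n[0]=='p': print(fitbox([(P,m)],[488,96,-1+78.5],(135,14,14)))
    else: print(fitbox([(P,m)],[587,-12,-1],(112,44,30)))
cv2.imwrite('pics/final.png',im[:,:,::-1])
E
```

```text
t: 44.05
position: [486.8, 16.5, 264.1]
tcp_rot: [[-0.672, 0.74, 0.0], [0.74, 0.672, 0.0], [0.0, 0.0, -1.0]]
ft_force: [-0.1, 0.4, -0.4]
opening: 24.0
grip_force: 0.0
t: 45.05
position: [487.1, 17.0, 263.8]
tcp_rot: [[-0.999, 0.054, -0.0], [0.054, 0.999, -0.0], [0.0, -0.0, -1.0]]
ft_force: [-0.6, -0.4, -0.1]
opening: 24.1
grip_force: 0.0
[487.15988041  17.03118936 263.79010926]
beaker_center 0.56 [155.9, 167.3, 225.8, 227.0]
[ 467.04855919 -116.67128086] 35.146484375
pen_center 0.82 [323.3, 189.8, 439.9, 210.5]
(array([488.00524293,  96.88615208,   1.56323826]), np.float64(94.37246704101562))
trough_center 0.59 [270.3, 238.9, 313.3, 323.9]
(array([ 5.85967778e+02, -1.11334285e+01,  2.07678281e-02]), np.float64(713.1517944335938))
```

View pics/final.png

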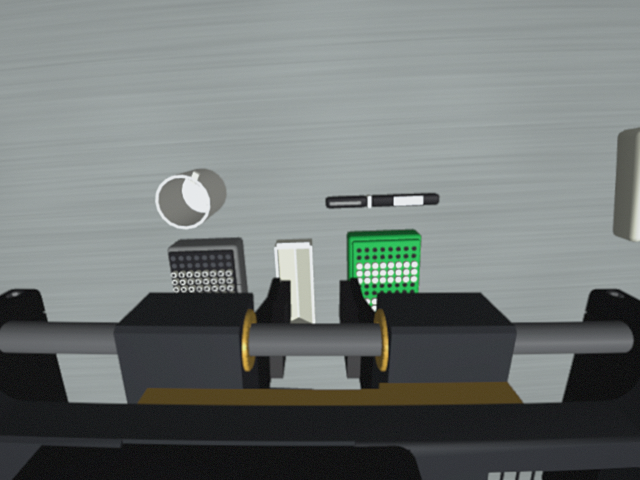

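The beaker (190,200) stands in front of the tip box and the pen (382,201) lies crosswise in front of the rack. The trough (294,282) is midway in the gap. Measured positions are within about 1 mm of target, except the trough, which the fingers partly hide here; its earlier clear view was also within 1 mm. Handing in.

```bash
python3 -c "
from plant import robot
print(robot.close_job())"
```

```text
the job is handed in; nothing more can be done
None
```

The job is handed in at about 45 s of the 120 s, no verdict returned: bottle on the stirrer plate, trough midway in the gap, beaker and pen in front of the tip box and rack, each measuring within about 1–2 mm of target, with the big bottle and closed tip box not touched.

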